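Offer the cupboard door up to its hinges and hold it for pinning

TASK

The little paint cupboard's door stands drying in the dowel rack; lift it upright out of the rack and offer it to the cupboard, open at right angles to the front, with its two hinge knuckles in the gaps between the cupboard's knuckles so that the holes line up. Finish while still holding it there, upright and steady, its weight carried by the gripper alone and not pressed against the cupboard, so that I can tap the started pins down. Be gentle with the cupboard, and do not disturb the shelf board, the two plaster bears or the jar.

Things in the scene. Friction and masses are not known exactly. Their poses are not given: they have to be found in the camera images.
- door_center (a point): centre (half-way up) of the loose upright plywood door, 196 mm wide (x), 14 thick (y), 200 high (z up), 0.3 to 0.45 kg. +x points to its hinge edge. Front face y = -7 mm: two steel hinge leaves within 28 mm of the hinge edge, and a knob 22 mm across, 21 mm out, at x = -78 mm, half-way up. The upper edge is bare; gripped from above at its middle, across the 14 mm, the door hangs balanced.
- door: the same door; origin at the middle of its lower edge, 100 mm below door_center, same axes
- door_knuckle_top (a point): centre of the bore of the door's upper hinge knuckle (steel tube along z, 12 mm outside, 7 mm bore, 17 mm long). In the door's axes it lies at x +99, y -15.5, z +58 mm from door_center. Same axes as the door.
- door_knuckle_low (a point): the same for the lower hinge knuckle: at x +99, y -15.5, z -60 mm from door_center. Same axes as the door.
- jamb_gap_top (a point): point on the cupboard's upright hinge axis, mid-height of the 22 mm gap between the two upper jamb knuckles (each 16 mm long, 12 across); the door's upper knuckle centre belongs here, with 2.5 mm spare above and below. Cupboard's axes. The axis is 8.5 mm in front of the front face: a knuckle touches it 2.5 mm too deep. A 6 mm pin stands 45 mm up out of the top knuckle, not in the gap.
- jamb_gap_low (a point): the same point for the lower hinge, 118 mm below jamb_gap_top on the same vertical axis
- cupboard: fixed plywood cupboard, 280 mm wide (its y), 180 deep (x), 253 high; origin centre of underside, z up. Open front faces -x; both jamb hinge leaves are on the front of the stile at its -y end. In place, open square, the door's axes are parallel to these (door +x along +x), its lower edge 32.5 mm above the bench. The knuckles go in with the door moving along cupboard +x; nothing else is in the way.
- rack: fixed drying rack, board 150 mm (x) by 185 (y), 15 thick, with upright 10 mm dowels ending 70 mm above the bench that form three slots along x, 60 mm apart, 17 mm wide; origin centre of underside. Panels stand on the board, 15 mm above the bench: the door in one outer slot (y = +60 or -60 mm), the shelf board in the other. The door's axes are parallel to the rack's.
- board_center (a point): centre of the bystander shelf board standing in the rack: plain plywood, 170 mm long (its x), 14 mm thick, 130 mm high, no fittings
- bear_center (a point): centre of a standing white plaster bear, 115 mm high and 52 mm across, its parcel and arms 36 mm out in front (bystander)
- lying_bear_center (a point): centre of a white plaster bear lying on its back (bystander), 24 mm above the bench: 115 mm long (its x), 50 mm wide, 50 mm high, 62 mm at the parcel on its belly
- jar_center (a point): centre of a glass paint jar, 60 mm across, 62 mm high (bystander)
Things that resemble listed ones, but are neither listed nor needed, are in the scene too. Of the things shaped like the door, the wooden one is meant.

How it is judged:
On the way:
1. the door has been lifted upright out of the rack (z of door_center in the frame of rack above 0.155 m and angle between door_center's own z axis and vertical below 0.2 rad and contact force between door and the fingers above 2 N), for 0.1 s.
At the end, for the whole second after the job is handed in: both knuckle bores within 3.5 mm of the cupboard's hinge axis and 3.2 mm of mid-gap height; door upright within 0.06 rad, open square within 0.3 rad, at rest, gripped (over 3 N), lower edge over 28 mm above the bench, under 2.5 N between door and cupboard (horizontal distance between door_knuckle_top and jamb_gap_top below 0.0035 m and horizontal distance between door_knuckle_low and jamb_gap_low below 0.0035 m and z of door_knuckle_top in the frame of jamb_gap_top between -0.0032 and 0.0032 m and angle between door_center's own z axis and vertical below 0.06 rad and angle between the x axis of door_center and the x axis of cupboard, either way round below 0.3 rad and contact force between door and the fingers above 3 N and contact force between door and cupboard below 2.5 N and height (world z) of door above 0.028 m and linear speed of door below 0.02 m/s); the arm keeps its last pose, push and grip.
It fails at once if the door is rammed against the cupboard (over 40 N) (contact force between door and cupboard above 40 N).
It fails at once if the shelf board is disturbed (distance of board_center from where it was at the start of the episode above 0.02 m).
It fails at once if a bystander on the bench is disturbed (distance of any of bear_center, lying_bear_center, jar_center from where it was at the start of the episode above 0.02 m).
It also fails if it takes over 38 s, if anything falls off the work surface, if the arm or the gripper's body presses on something with over 40 N, if the wrist force passes 120 N, or if a joint passes its speed limit or range.

ROBOT

A 7-joint arm with a two-finger parallel gripper is mounted at the origin on the work surface. World frame = base frame: x ahead of the robot, y to its left, z up, the work surface at z = 0. Lengths are in m, angles in rad, forces in N, time in s.
With the tool pointing down it reaches from about 0.425 to 0.925 m from the base axis. Payload 6.8 kg.
Tool frame: the origin (TCP) lies midway between the tips of the shut fingers; the grasp point (between the pads) lies 19 mm behind it; z points along the fingers, y is the line along which they close (so a half turn about z gives the same grasp; the last joint's range is limited). The gripper opens to 85 mm and grips with 20 to 120 N. Pads are 22 mm wide; open, the fingers measure 114 mm over their backs; the gripper's body (76 mm by 85 mm) begins 54 mm behind the grasp point. The pads swing forward as they close: fully open they stand 13 mm farther back than shut.
Start: joints at [1.213, 0.477, 0.022, 1.555, -0.011, 1.109, -0.083], TCP at [0.167, -0.654, 0.231] pointing down, gripper open.
Joint ranges: [-2.96, 2.96], [-0.34, 2.1], [-1.41, 1.46], [0.24, 2.44], [-1.37, 4.51], [0.17, 1.92], [-2.96, 2.96]. Speed limits (rad/s): [2.39, 2.39, 3.14, 3.14, 3.14, 3.14, 3.14].

INTERFACE

Orientations are given as a rotation vector (axis times angle).
In Python, from bench import r gives the robot as it stands. The module is installed in compiled form; this text tells all that it offers.
- The arm moves only by the tool apply_moves, never from a script. Its argument "rows" is a list of rows, each a list of 6 numbers: the shift along the tool's x, y, z scaled (see below), then the turn, a rotation vector about the tool's x, y, z scaled (see below). A call has 1 to 5 rows; each row is the pose to reach, as a shift and turn from the pose commanded when the call began, along the tool's axes at that moment; what a row does not reach only later rows make up. The controller multiplies each number of a shift by 0.25 m and each number of a turn by 90 degrees. A row lasts 1/8 s, in which the tool goes at most 62.5 mm and 10.7 degrees, less where a joint would pass 70% of its speed; a pose out of reach is approached as far as the arm can. A call with a number of a shift or a turn outside -1 to 1 is refused whole. A call with a gripper value outside its range is refused whole. "claw" is the opening, from 0 (shut) to 1 (fully open), set as the call begins (left out, the last holds). The fingers move at their own pace and stop on an object; "newtons" is the grip in N (left out, the last holds). Time passes only in rows, so rows that repeat a pose let the fingers close. It gives the time, the measured TCP pose, the force, the opening and the grip force at its end, in the units of the state.
- r.get_obs(): the state, without advancing time (a new reading comes with each control period).
- r.grab_frame(name): name is "scene" or "top" or "wrist"; returns a dict with "pixels" (384x512x3 uint8, red, green, blue), "intrinsics" (3x3 intrinsics, pixels), "eye" and "attitude" of the camera in the world. Camera axes: x right, y up, looking along -z (the intrinsics and any distortion apply to the point x, -y, -z); pixel columns grow to the right and rows downward; lengths in m; the calibration is good to about 2 mm. A picture is of the moment at which its call begins. There is no depth.
- r.hand_in(): hands the job in; it is judged then, once.
Trained networks look in a picture, given as the dict that the camera call returned (one of the last four; its "shot" number tells which), for a name from the list of things; names that differ only in an ending like _2 or _b are one class to them, and where a whole thing is asked for, a point or a joint stands for the part that bears it (a point fixed in the world has none). Each returns a list of dicts, best first, with "conf" (0 to 1); they miss things now and then, are a little off and sometimes report something else, mostly with a low value. They report only what shows in the picture. A call takes as long as a camera call. They do not tell look-alikes from the thing itself.
- r.search_frame(picture, thing): "rect" ([left, top, width, height] in pixels, round what is visible of it).
- r.outline_of(picture, thing): "pixels" (384x512 bool, what is visible of it) and "rect" ([left, top, width, height] in pixels, round what is visible of it).
- r.landmark_of(picture, thing): "point" ([column, row] in pixels: a listed point, or the origin of a listed thing).
The state is a dict: "clock": time; "joints": joint angles; "qvel": joint speeds; "tau": joint torques, N m; "tcp_pos": TCP position; "orientation": TCP orientation; "contact_force": force on the tool from outside, world axes, zero at the start; "moment": the same for the moment, N m; "grip_width": finger opening in m; "gripper_force": force on a finger pad.
Only numpy, scipy, OpenCV 4.12 (cv2) and the standard library are available. Lean on these libraries where they do the work, as an engineer would, in place of code of your own. Each camera call takes 0.05 s, during which the arm holds its last target. There are 200 camera calls.

## Working session

There is one attempt and no reset: what is moved stays moved. The work goes in short steps, Python scripts to look and compute and a tool call to move; the robot and the scene stay as the last step left them, time stands still between calls to the robot, and variables do not carry over. Pictures are saved under pics/ and viewed, at most 10 in all, crops included, and the job is handed in when it is done.

Besides the shell and the picture viewer there is one more tool, called after "Call:" by a JSON object that holds its "method" and its "body". apply_moves: Moves the arm, as the interface text tells. Its arguments: {"type":"object","properties":{"rows":{"type":"array","items":{"type":"array","items":{"type":"number"}}},"claw":{"type":"number"},"newtons":{"type":"number"}},"required":["rows"]}

```bash
mkdir -p pics
cat > h.py <<'E'
import numpy as np, cv2
from scipy.spatial.transform import Rotation as R
from bench import r
def rot(a):
    a=np.array(a,float)
    return a if a.shape==(3,3) else (R.from_rotvec(a).as_matrix() if a.size==3 else R.from_quat(a).as_matrix())
def ray(f,p):
    K=np.array(f['intrinsics']);d=np.linalg.inv(K)@[p[0],p[1],1]
    return np.array(f['eye']),rot(f['attitude'])@(d*[1,-1,-1])
def atz(f,p,z):
    e,d=ray(f,p);return e+d*(z-e[2])/d[2]
def proj(f,P):
    c=(np.atleast_2d(P)-np.array(f['eye']))@rot(f['attitude']);c=c*[1,-1,-1]
    q=c@np.array(f['intrinsics']).T;return q[:,:2]/q[:,2:]
def tri(obs):
    A=0;b=0
    for f,p in obs:
        e,d=ray(f,p);d=d/np.linalg.norm(d);M=np.eye(3)-np.outer(d,d);A=A+M;b=b+M@e
    X=np.linalg.solve(A,b);return X,[np.round(proj(f,X)[0]-p,1) for f,p in obs]
def save(f,n,crop=None,s=1):
    im=f['pixels'][:,:,::-1]
    if crop: x,y,w,h=crop;im=im[y:y+h,x:x+w]
    cv2.imwrite('pics/'+n,cv2.resize(im,None,fx=s,fy=s,interpolation=cv2.INTER_CUBIC))
E
python3 - <<'E'
from h import *
np.set_printoptions(precision=4,suppress=True)
fs={n:r.grab_frame(n) for n in('scene','top','wrist')}
for n,f in fs.items():
    print(n,f['eye'],f['attitude'],{k:v for k,v in f.items() if k not in('pixels','eye','attitude')})
ims=[fs[n]['pixels'] for n in('scene','top')]
cv2.imwrite('pics/a.png',cv2.resize(np.vstack(ims)[:,:,::-1],None,fx=.78,fy=.78,interpolation=cv2.INTER_AREA))
save(fs['top'],'top.png',None,1.5);save(fs['scene'],'scene.png',None,1.5)
for t in ['door_center','door','door_knuckle_top','door_knuckle_low','jamb_gap_top','jamb_gap_low','cupboard','rack','board_center','bear_center','lying_bear_center','jar_center']:
    for n in fs:
        print(t,n,[(np.round(x['point'],1),round(x['conf'],2)) for x in r.landmark_of(fs[n],t)][:4])
print(r.get_obs())
E
```

```text
scene [1.2372 0.0354 1.1678] [0.4724 0.4826 1.5778] {'intrinsics': array([[436.1809,   0.    , 255.5368],
       [  0.    , 436.1809, 191.0895],
       [  0.    ,   0.    ,   1.    ]]), 'shot': 1}
top [ 0.318  -0.0252  1.325 ] [ 0.1324 -0.1145 -1.5714] {'intrinsics': array([[372.7264,   0.    , 256.5506],
       [  0.    , 372.7264, 195.4937],
       [  0.    ,   0.    ,   1.    ]]), 'shot': 2}
wrist [ 0.2404 -0.633   0.3736] [-0.2579  0.2041 -1.3097] {'intrinsics': array([[341.5375,   0.    , 252.7855],
       [  0.    , 341.5375, 189.5204],
       [  0.    ,   0.    ,   1.    ]]), 'shot': 3}
door_center scene [(array([111.2, 182.1]), 0.92), (array([156.3, 132.8]), 0.7), (array([186.6, 167.5]), 0.66), (array([236.4, 263.1]), 0.16)]
door_center top [(array([313.1, 216.6]), 0.97), (array([359.7, 271.8]), 0.74)]
door_center wrist []
door scene [(array([118.4, 201.8]), 0.96), (array([191.3, 188.4]), 0.92), (array([161.6, 147.5]), 0.81)]
door top [(array([351.3, 269.3]), 0.78), (array([312.9, 220.8]), 0.75), (array([374.1, 203.9]), 0.74)]
door wrist []
door_knuckle_top scene [(array([ 85
[... 1551 characters left out ...]
.44)]
lying_bear_center wrist []
jar_center scene [(array([312. , 280.4]), 0.63), (array([259.7, 181.6]), 0.37)]
jar_center top [(array([205.5, 135.8]), 0.73)]
jar_center wrist []
{'clock': 1.95, 'joints': array([ 1.2129,  0.477 ,  0.0224,  1.5554, -0.0115,  1.1094, -0.0831]), 'qvel': array([-0.0029, -0.0001,  0.0008, -0.0002,  0.0009,  0.0015, -0.0008]), 'tau': array([ -0.    , -59.6319,   1.6067, -28.1546,   0.0125,   0.0017,
        -0.    ]), 'tcp_pos': array([ 0.1669, -0.6541,  0.2313]), 'orientation': array([-3.1171, -0.3912, -0.    ]), 'contact_force': array([-0.2416,  0.0817, -0.6664]), 'moment': array([0.0312, 0.0283, 0.0447]), 'gripper_force': 0.0, 'grip_width': 0.0852059387066569}
```

View pics/top.png

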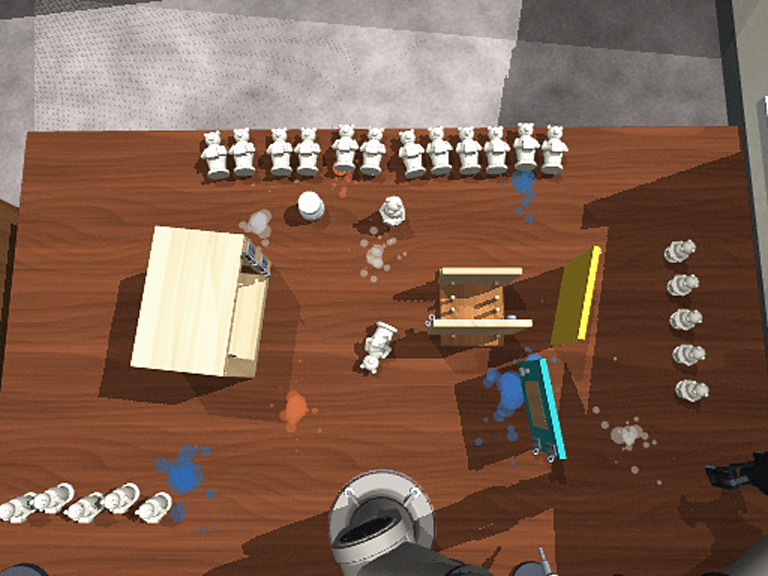

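View pics/scene.png

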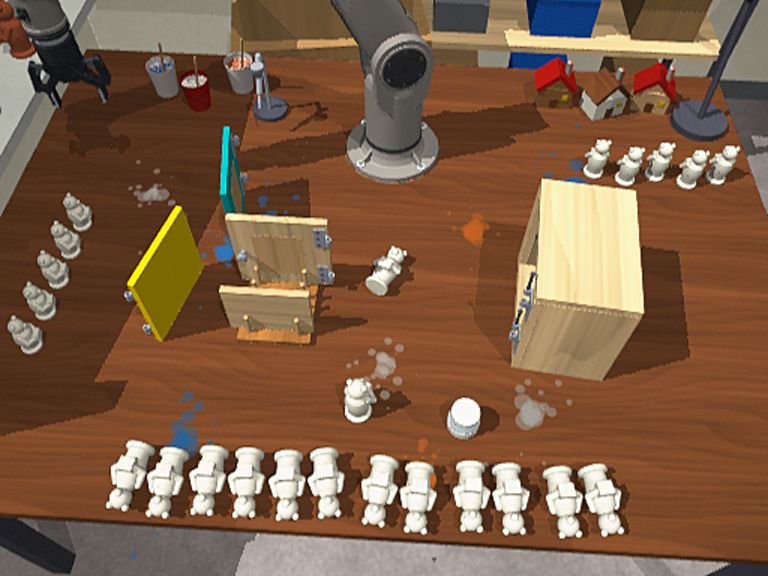

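```bash
cat > cams.py <<'E'
from h import *
np.set_printoptions(precision=4,suppress=True)
S=dict(eye=[1.2372,.0354,1.1678],attitude=[.4724,.4826,1.5778],intrinsics=[[436.1809,0,255.5368],[0,436.1809,191.0895],[0,0,1]])
T=dict(eye=[.318,-.0252,1.325],attitude=[.1324,-.1145,-1.5714],intrinsics=[[372.7264,0,256.5506],[0,372.7264,195.4937],[0,0,1]])
W=dict(eye=[.2404,-.633,.3736],attitude=[-.2579,.2041,-1.3097])
E
python3 - <<'E'
from cams import *
for n,s,t in [('dc',(186.6,167.5),(313.1,216.6)),('dkt',(221.5,160.2),(288.1,212.1)),('dkl',(219,183.8),(288.2,214.5)),('jt',(351.5,196.3),(166.7,176.2)),('jl',(340,219.5),(177.6,182.9)),('rack',(186.8,207.1),(311.7,206)),('board',(177.8,207.2),(316.3,182)),('bear',(236.8,268.1),(260,137.7)),('lbear',(258.6,181.5),(254.8,232.4)),('jar',(312,280.4),(205.5,135.8))]:
    print(n,*tri([(S,s),(T,t)]))
# door top edge ends in top image (z=.215), board top z .145
print([atz(T,np.array(p)/1.5,.215) for p in((432,323),(531,323))],[atz(T,np.array(p)/1.5,.145) for p in((441,271),(522,271))])
# cupboard roof corners
print([atz(T,np.array(p)/1.5,.253) for p in((154,227),(132,367),(225,378),(246,235))])
Rt=rot([-3.1171,-.3912,0]);print(Rt,Rt.T@(np.array(W['eye'])-[.1669,-.6541,.2313]),Rt.T@rot(W['attitude']))
E
```

```text
dc [ 0.4398 -0.2016  0.1182] [array([2.2, 0.1]), array([ 2. , -0.3])]
dkt [ 0.4475 -0.1043  0.1724] [array([-2. , -0.1]), array([-1.9,  0.1])]
dkl [ 0.4521 -0.1153  0.0596] [array([-1.1, -0. ]), array([-1. ,  0.1])]
jt [0.5607 0.2682 0.1878] [array([-0.1,  0. ]), array([-0.1, -0. ])]
jl [0.5625 0.2591 0.0677] [array([ 0.5, -0. ]), array([0.4, 0. ])]
rack [ 0.4923 -0.2138 -0.0235] [array([0.9, 0. ]), array([ 0.8, -0.1])]
board [ 0.5606 -0.2173  0.0824] [array([1.1, 0.1]), array([ 1. , -0.1])]
bear [ 0.7281 -0.0287  0.0503] [array([ 1.7, -0. ]), array([ 1.3, -0.1])]
lbear [0.395  0.003  0.0037] [array([-2.1, -0. ]), array([-1.9,  0.1])]
jar [0.7428 0.1752 0.0295] [array([-0.7,  0. ]), array([-0.5, -0. ])]
[array([ 0.4334, -0.1066,  0.215 ]), array([ 0.4325, -0.3031,  0.215 ])] [array([ 0.5527, -0.1329,  0.145 ]), array([ 0.5518, -0.3064,  0.145 ])]
[array([0.6236, 0.4453, 0.253 ]), array([0.3476, 0.4706, 0.253 ]), array([0.3262, 0.2913, 0.253 ]), array([0.606 , 0.2613, 0.253 ])]
[[ 0.969   0.2471 -0.    ]
 [ 0.2471 -0.969   0.    ]
 [ 0.     -0.     -1.    ]] [ 0.0764 -0.0023 -0.1423] [[ 0.      0.9537  0.3009]
 [ 1.     -0.0009  0.0026]
 [ 0.0027  0.3009 -0.9536]]
```

Call:
{"method": "apply_moves", "body": {"rows": [[0.05,-0.05,-0.25,0,0,0],[0.2,-0.22,-0.36,0,0,0],[0.38,-0.43,-0.36,0,0,0],[0.56,-0.64,-0.36,0,0,0],[0.76,-0.87,-0.36,0,0,0]]}}

```text
clock: 2.58
tcp_pos: [0.285, -0.4203, 0.3217]
orientation: [3.116, 0.391, 0.001]
contact_force: [1.7, 1.1, 0.1]
grip_width: 0.0855
gripper_force: 0.0
```

Call:
{"method": "apply_moves", "body": {"rows": [[0.18,-0.2,0,0,0,0],[0.36,-0.41,0,0,0,0],[0.54,-0.62,0,0,0,0],[0.72,-0.82,0,0,0,0],[0.76,-0.87,0,0,0,0]]}}

```text
clock: 3.2
tcp_pos: [0.4157, -0.1614, 0.3218]
orientation: [3.116, 0.396, 0.002]
contact_force: [-0.7, -0.9, -0.4]
grip_width: 0.0857
gripper_force: 0.0
```

Call:
{"method": "apply_moves", "body": {"rows": [[0.18,-0.2,0,0.1,0,0],[0.36,-0.41,0.03,0.2,0,0],[0.54,-0.62,0.06,0.28,0,0],[0.76,-0.87,0.08,0.28,0,0],[0.76,-0.87,0.1,0.28,0,0]]}}

```text
clock: 3.82
tcp_pos: [0.5459, 0.096, 0.2963]
orientation: [-2.682, -0.339, 0.075]
contact_force: [-0.6, -0.4, -0.3]
grip_width: 0.0853
gripper_force: 0.0
```

Run:
```python
from cams import *
import pickle
f=r.grab_frame('wrist');save(f,'w1.png',None,1.5)
print(r.get_obs()['clock'],[proj(f,p) for p in([.561,.263,.19],[.561,.263,.07])])
for t in('jamb_gap_top','jamb_gap_low'):print(t,[(np.round(x['point'],1),round(x['conf'],2)) for x in r.landmark_of(f,t)][:4])
pickle.dump(f,open('w1.pkl','wb'))
```

```text
3.875 [array([[143.7636, 106.263 ]]), array([[215.5577, 100.0365]])]
jamb_gap_top [(array([143.9, 100.2]), 0.85)]
jamb_gap_low [(array([210.4,  96. ]), 0.63)]
```

View pics/w1.png

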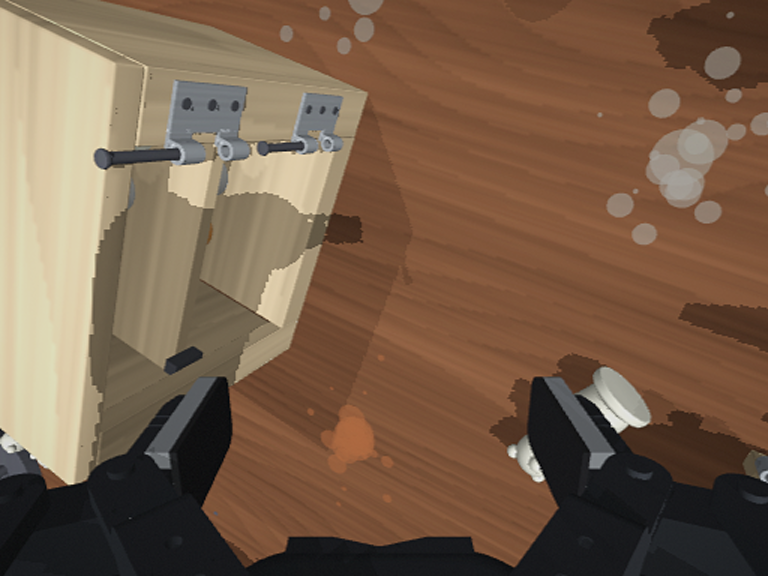

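Call:
{"method": "apply_moves", "body": {"rows": [[0.2,0.06,0,0,0,0],[0.32,0.12,-0.05,0,0,0],[0.32,0.12,-0.05,0,0,0],[0.32,0.12,-0.05,0,0,0]]}}

```text
clock: 4.47
tcp_pos: [0.6299, 0.0806, 0.2947]
orientation: [-2.684, -0.335, 0.076]
contact_force: [-0.9, -0.4, 0.4]
grip_width: 0.0854
gripper_force: 0.0
```

Run:
```python
from cams import *
import pickle
f=r.grab_frame('wrist');save(f,'w2.png',(0,60,340,230),2.3)
g=pickle.load(open('w1.pkl','rb'))
o=r.get_obs();print(o['clock'],o['tcp_pos'],o['orientation'])
for t,z,p1 in(('jamb_gap_top',.1905,(139.3,100)),('jamb_gap_low',.0725,(211,96))):
    L=r.landmark_of(f,t);print(t,[(np.round(x['point'],1),round(x['conf'],2)) for x in L][:4])
    if L: p2=L[0]['point'];print(atz(g,p1,z),atz(f,p2,z),tri([(g,p1),(f,p2)]))
# cupboard front-side edge in view1: roof corners
print([atz(g,np.array(p)/1.5,.253) for p in((147,67),(80,483))])
pickle.dump(f,open('w2.pkl','wb'))
```

```text
4.525 [0.6296 0.081  0.2949] [-2.6836 -0.3361  0.076 ]
jamb_gap_top [(array([118. , 180.2]), 0.63)]
[0.5651 0.2681 0.1905] [0.5667 0.2678 0.1905] (array([0.5638, 0.2721, 0.186 ]), [array([-0., -0.]), array([0., 0.])])
jamb_gap_low [(array([186.2, 160.8]), 0.74), (array([119.4, 183. ]), 0.42)]
[0.5643 0.2685 0.0725] [0.5604 0.2712 0.0725] (array([0.5675, 0.26  , 0.0883]), [array([-0.7, -0.3]), array([0.6, 0.2])])
[array([0.6089, 0.2501, 0.253 ]), array([0.3381, 0.2937, 0.253 ])]
```

View pics/w2.png

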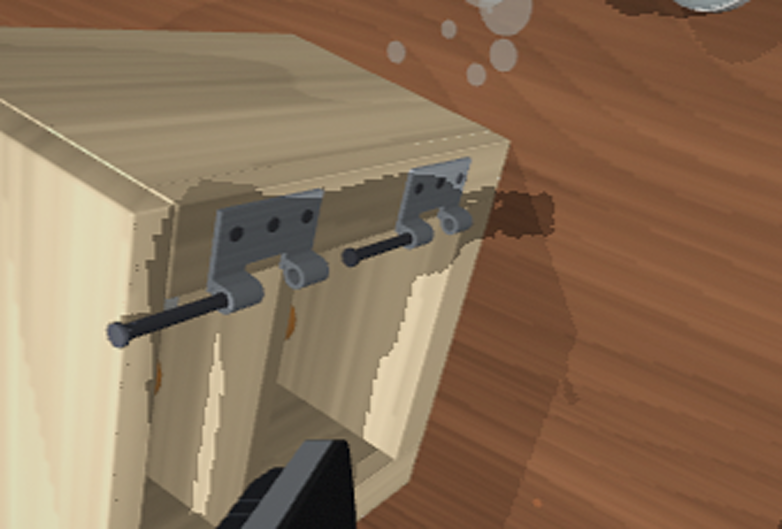

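Run:
```python
from cams import *
import pickle
from scipy.optimize import least_squares
g,f=[pickle.load(open(n,'rb')) for n in('w1.pkl','w2.pkl')]
pts=[(g,(139.3,100),.1905),(g,(143.9,100.2),.1905),(g,(211,96),.0725),(f,(118.7,182.2),.1905),(f,(118,180.2),.1905),(f,(190.5,158.7),.0725)]
fun=lambda v:np.concatenate([proj(c,[v[0],v[1],z+v[2]])[0]-p for c,p,z in pts])
for fix in(1,0):
    s=least_squares((lambda v:fun([v[0],v[1],0])) if fix else fun,[.56,.26,0]);print(s.x,s.fun.round(1))
for c,p,z in pts: print(atz(c,p,z))
```

```text
[0.5655 0.2666 0.    ] [ 1.4  0.  -3.2 -0.2  1.6 -0.6  0.2 -0.5  0.9  1.5 -0.8 -0.4]
[ 0.5647  0.2682 -0.002 ] [ 1.5  0.3 -3.1  0.1  1.2 -0.3  0.4 -0.8  1.1  1.2 -1.  -0.6]
[0.5651 0.2681 0.1905]
[0.5663 0.2631 0.1905]
[0.5643 0.2685 0.0725]
[0.5649 0.2668 0.1905]
[0.5667 0.2678 0.1905]
[0.5654 0.2653 0.0725]
```

Call:
{"method": "apply_moves", "body": {"rows": [[-0.2,0.24,-0.1,-0.1,0,0],[-0.4,0.42,-0.1,-0.2,0,0],[-0.5,0.6,-0.1,-0.28,0,0],[-0.6,0.8,-0.1,-0.28,0,0],[-0.72,0.9,-0.1,-0.28,0,0]]}}

```text
clock: 5.25
tcp_pos: [0.5071, -0.1727, 0.2211]
orientation: [3.116, 0.389, -0.001]
contact_force: [-0.1, 0.3, -0.1]
grip_width: 0.0853
gripper_force: 0.0
```

Call:
{"method": "apply_moves", "body": {"rows": [[0,0,-0.2,0,0,-0.1],[-0.15,0.02,-0.316,0,0,-0.22],[-0.314,0.052,-0.316,0,0,-0.34],[-0.314,0.052,-0.316,0,0,-0.46],[-0.314,0.052,-0.316,0,0,-0.58]]}}

```text
clock: 5.88
tcp_pos: [0.435, -0.2026, 0.3012]
orientation: [2.625, 1.724, -0.0]
contact_force: [0.5, -0.3, 0.2]
grip_width: 0.0858
gripper_force: 0.0
```

Call:
{"method": "apply_moves", "body": {"rows": [[0,0,0,0,0,-0.11],[0,0,0,0,0,-0.22],[0,0,0,0,0,-0.262],[0,0,0,0,0,-0.262],[0,0,0,0,0,-0.262]]}}

```text
clock: 6.5
tcp_pos: [0.4359, -0.2023, 0.3008]
orientation: [2.225, 2.217, -0.0]
contact_force: [-0.3, 0.5, -0.4]
grip_width: 0.086
gripper_force: 0.0
```

Run:
```python
from cams import *
import pickle
f=r.grab_frame('wrist');save(f,'w3.png',None,1.5)
o=r.get_obs();print(o['clock'],o['tcp_pos'],o['orientation'],o['joints'])
for t in('door_center','door_knuckle_top','door_knuckle_low'):
    L=r.landmark_of(f,t);print(t,[(np.round(x['point'],1),round(x['conf'],2)) for x in L][:4])
print(proj(f,[[.426,-.107,.215],[.44,-.107,.215],[.426,-.303,.215],[.44,-.303,.215],[.4485,-.106,.173]])*1.5)
pickle.dump(f,open('w3.pkl','wb'))
```

```text
6.55 [ 0.436  -0.2024  0.3008] [ 2.225   2.2175 -0.0002] [ 0.6917  0.1153 -0.4177  1.8936  0.0516  1.1429  0.2517]
door_center [(array([304.4, 338.7]), 0.82), (array([109.8, 278.5]), 0.8)]
door_knuckle_top [(array([270.1,  53.1]), 0.93)]
door_knuckle_low [(array([363.2, 329.8]), 0.77), (array([269. ,  61.8]), 0.65), (array([ 46.1, 253.7]), 0.59)]
[[357.0407  81.3273]
 [390.6498  81.1907]
 [363.1904 477.1852]
 [389.5496 477.1176]
 [406.1166  85.6438]]
```

View pics/w3.png

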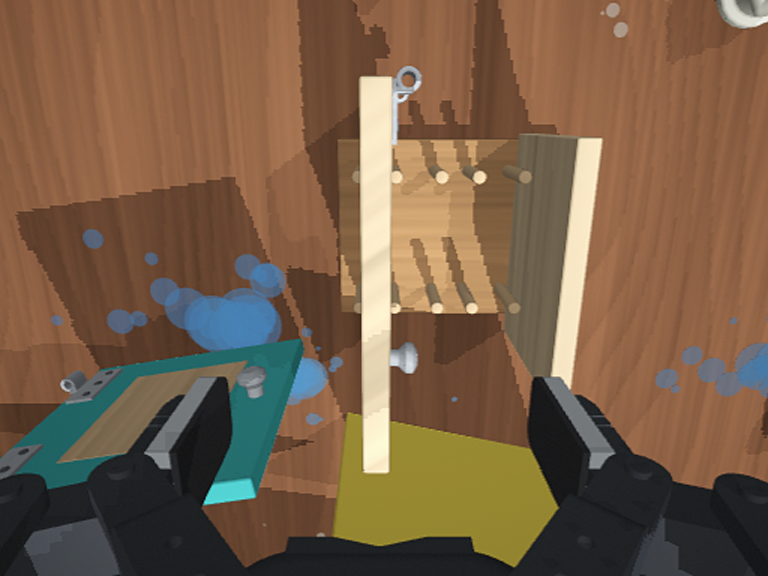

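Call:
{"method": "apply_moves", "body": {"rows": [[0,-0.012,0.2,0,0,0],[0,-0.012,0.36,0,0,0],[0,-0.012,0.468,0,0,0],[0,-0.012,0.468,0,0,0]]}}

```text
clock: 7.2
tcp_pos: [0.4318, -0.202, 0.182]
orientation: [-2.221, -2.216, 0.002]
contact_force: [0.2, 0.1, 0.3]
grip_width: 0.0855
gripper_force: 0.0
```

Call:
{"method": "apply_moves", "body": {"rows": [[0,0,0,0,0,0],[0,0,0,0,0,0],[0,0,0,0,0,0],[0,0,0,0,0,0],[0,0,0,0,0,0]], "claw": 0, "newtons": 70}}

```text
clock: 7.82
tcp_pos: [0.4338, -0.2028, 0.1843]
orientation: [2.223, 2.218, 0.001]
contact_force: [-0.4, 0.4, 4.7]
grip_width: 0.0131
gripper_force: 69.4
```

Call:
{"method": "apply_moves", "body": {"rows": [[0,0,-0.06,0,0,0],[0,0,-0.16,0,0,0],[0,0,-0.28,0,0,0],[0,0,-0.36,0,0,0],[0,0,-0.36,0,0,0]]}}

```text
clock: 8.45
tcp_pos: [0.4336, -0.2026, 0.275]
orientation: [2.223, 2.217, 0.001]
contact_force: [0.7, -0.6, -4.1]
grip_width: 0.0131
gripper_force: 68.9
```

Call:
{"method": "apply_moves", "body": {"rows": [[0.12,0,0,0,0,0],[0.28,0,0,0,0,0],[0.46,0.08,0,0,0,0],[0.64,0.18,0,0,0,0],[0.8,0.28,0,0,0,0]]}}

```text
clock: 9.07
tcp_pos: [0.5031, -0.0012, 0.2725]
orientation: [-2.223, -2.218, 0.003]
contact_force: [0.7, -0.6, -4.4]
grip_width: 0.013
gripper_force: 69.0
```

Call:
{"method": "apply_moves", "body": {"rows": [[0.16,0.05,0,0,0,0.02],[0.3,0.1,0,0,0,0.04],[0.4,0.118,0,0,0,0.065],[0.45,0.118,0,0,0,0.065],[0.45,0.118,0,0,0,0.065]]}}

```text
clock: 9.7
tcp_pos: [0.5326, 0.11, 0.2729]
orientation: [-2.331, -2.104, 0.002]
contact_force: [-0.6, -0.5, -4.2]
grip_width: 0.0127
gripper_force: 69.0
```

Run:
```python
from cams import *
import pickle
f=r.grab_frame('wrist');s=r.grab_frame('scene')
a=cv2.resize(f['pixels'][0:250,120:420],None,fx=1.6,fy=1.6);b=cv2.resize(s['pixels'][90:265,180:380],None,fx=2.2,fy=2.2)
h=max(a.shape[0],b.shape[0]);a,b=[cv2.copyMakeBorder(i,0,h-i.shape[0],0,0,0) for i in(a,b)]
im=np.hstack([a,b])[:,:,::-1];im=im[:,:];cv2.imwrite('pics/w4.png',cv2.resize(im,None,fx=800/im.shape[1],fy=800/im.shape[1]));print(im.shape)
o=r.get_obs();print(o['clock'],o['tcp_pos'],o['orientation'],o['contact_force'],o['moment'])
for t in('door_knuckle_top','door_knuckle_low'):
    for n,c in(('w',f),('s',s)):
        L=r.landmark_of(c,t);print(t,n,[(np.round(x['point'],1),round(x['conf'],2)) for x in L][:3])
# prediction
p=o['tcp_pos'];yaw=np.radians(84);X=np.array([np.cos(yaw),np.sin(yaw),0]);Y=np.array([-X[1],X[0],0])
c=p+[0,0,-.184+.115]
for dz in(.058,-.06):
    P=c+.099*X-.0155*Y+[0,0,dz];print(P,proj(f,P),proj(s,P))
pickle.dump((f,s,o),open('w4.pkl','wb'))
```

```text
(400, 920, 3)
9.8 [0.5331 0.1082 0.2732] [ 2.3351  2.1012 -0.0025] [ 0.3977 -0.8143 -3.7191] [-0.0721  0.0172 -0.0079]
door_knuckle_top w [(array([292.7,  28.2]), 0.85)]
door_knuckle_top s [(array([ 83.2, 197.3]), 0.78), (array([159.1,  91.9]), 0.61), (array([333.5, 176.4]), 0.57)]
door_knuckle_low w [(array([275.1,  54.1]), 0.76)]
door_knuckle_low s [(array([164.1, 118.1]), 0.91), (array([323.1, 204.6]), 0.86), (array([ 96.2, 220.6]), 0.59)]
[0.5588 0.205  0.2622] [[295.2862  34.7743]] [[332.365  178.2863]]
[0.5588 0.205  0.1442] [[276.8676  55.8181]] [[325.7864 203.2106]]
```

View pics/w4.png

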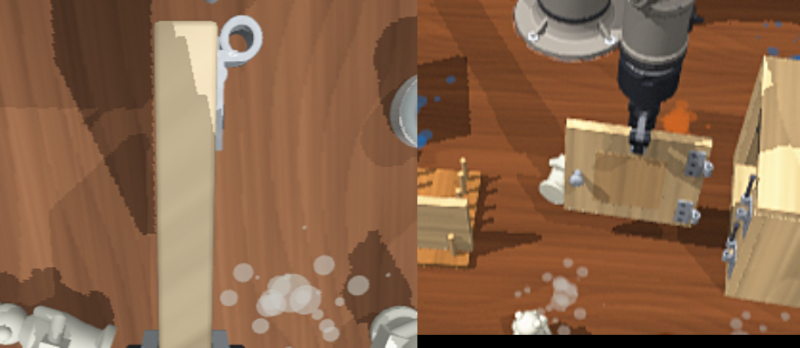

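Run:
```python
from cams import *
import pickle
f,s,o=pickle.load(open('w4.pkl','rb'))
p=o['tcp_pos'];M=rot(o['orientation']);print(M)
X=M[:,0];Y=-M[:,1];Z=-M[:,2]
c=p+Z*(-.184+.115)
def pt(x,y,z):return proj(f,c+x*X+y*Y+z*Z)[0]
print('ringtop',pt(.099,-.0155,.0665),'obs 292.5,28')
print('corners',pt(.098,.007,.1),pt(.098,-.007,.1),'obs 231,15.8 276,15.8')
print('d/dx 1mm',pt(.1,-.0155,.0665)-pt(.099,-.0155,.0665),'d/dz',pt(.099,-.0155,.0675)-pt(.099,-.0155,.0665))
im=f['pixels'][0:60,210:330,:].mean(2)
print(im[:45:3,::4].astype(int))
```

```text
[[ 0.1052  0.9945 -0.001 ]
 [ 0.9945 -0.1052 -0.0013]
 [-0.0014 -0.0009 -1.    ]]
ringtop [297.9261  31.9753] obs 292.5,28
corners [236.0398  19.4343] [283.172   19.5753] obs 231,15.8 276,15.8
d/dx 1mm [ 0.1092 -2.8084] d/dz [ 0.321  -0.3664]
[[ 57  55  55  56  54  89  90  88  94  97  96  95  92  94  93 118 134  95
   91  91  84  82  93  93 102 103 106 105 104 102]
 [ 56  56  56  56  54  90  90  87  94  97  96  95  93  95  93  89  94  95
   91  91  84  83  93 103 102 103 106 106 104 100]
 [ 56  55  56  57  54  91  90  88  93  96  97  95  94  95  95  91  95  96
   90  91  86  83 106 106 102 103 106 106 103 100]
 [ 57  58  57  57  55  89  89  89  92  96  97  95  95  94  95  91  95  95
   92  91  84  88 110 106 102 104 107 107 103  98]
 [ 57  57  57  55  55  89  89  90  92  95  97  95  95  95  95  91  95  95
   91  80 217 215 209 104 103 103 106 107 103 102]
 [ 57  57  56  56  56  89 145 155 156 169 169 171 172 173 174 175  91  96
   82 216 211 210 212 220 102 102 107 105 103 104]
 [ 56  58  56  58  57  87 151 155 156 204 205 206 207 208 209 209 198  96
  210 216 153 120 197 214 152 103
[... 318 characters left out ...]
218 220 220 221 207 201
  219 103 101  94  75 165 217 102 104 104 106 107]
 [ 57  58  58  58  58  93 156 161 162 163 164 211 220 220 221 221 208 181
  216 102 102  92  79 194 218 103 105 105 105 108]
 [ 59  58  57  57  59  92 157 163 163 164 165 161 220 221 222 222 209 103
  213 121 102  93  83 217 212 104 105 105 109 108]
 [ 59  57  57  58  58  94 158 163 164 165 165 162 221 222 222 222 210 221
  210 217 172  90 201 215 122 103 105 104 112 108]
 [ 60  57  58  58  58  91 159 165 165 165 165 165 222 222 223 223 210 214
  215 219 235 219 215 203 104 103 105 105 111 107]
 [ 60  58  58  58  60  89 159 165 166 165 167 167 224 223 223 223 209 216
  217 213 213 214 209 109 105 103 104 105 112 107]]
```

Call:
{"method": "apply_moves", "body": {"rows": [[0.06,0,0,0,0,0],[0.12,0,0,0,0,0],[0.17,0,0,0,0,0],[0.19,0,0,0,0,0],[0.19,0,0,0,0,0]]}}

```text
clock: 10.62
tcp_pos: [0.5383, 0.1574, 0.2735]
orientation: [-2.334, -2.103, 0.0]
contact_force: [-0.2, -0.4, -3.7]
grip_width: 0.0127
gripper_force: 69.1
```

Run:
```python
from cams import *
import pickle
f=r.grab_frame('wrist');s=r.grab_frame('scene');o=r.get_obs()
save(f,'w5.png',(210,0,140,105),5)
print(o['clock'],o['tcp_pos'],o['orientation'])
print(proj(f,[[.565,.267,.2175],[.565,.267,.262],[.565,.267,.1795],[.565,.267,.0995]]))
for t in('jamb_gap_top','jamb_gap_low','door_knuckle_top','door_knuckle_low'):
    for n,c in(('s',s),):
        L=r.landmark_of(c,t);print(t,n,[(np.round(x['point'],1),round(x['conf'],2)) for x in L][:4])
pickle.dump((f,s,o),open('w5.pkl','wb'))
```

```text
10.725 [0.5385 0.1566 0.2735] [ 2.3348  2.1018 -0.0003]
[[283.8503  16.0352]
 [293.2929  -4.4315]
 [278.7217  27.1513]
 [272.0792  41.5489]]
jamb_gap_top s [(array([351.5, 196.9]), 0.55)]
jamb_gap_low s [(array([339.4, 222. ]), 0.8)]
door_knuckle_top s [(array([354.2, 180.8]), 0.84), (array([ 85.7, 195.7]), 0.78), (array([155.9,  91.9]), 0.64)]
door_knuckle_low s [(array([338.2, 207.9]), 0.9), (array([162.8, 116.2]), 0.64), (array([ 96.9, 222.3]), 0.62), (array([309. , 204.5]), 0.36)]
```

View pics/w5.png

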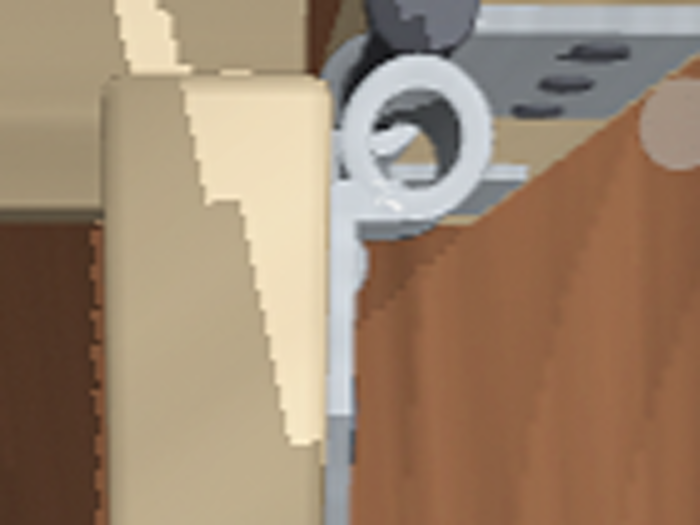

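Run:
```python
from cams import *
import pickle
from scipy.optimize import least_squares
f,s,o=pickle.load(open('w5.pkl','rb'))
p=o['tcp_pos'];M=rot(o['orientation']);X=M[:,0];Y=-M[:,1];Z=-M[:,2]
c=p+Z*(-.184+.115)
K=[c+.1*X-.0155*Y+z*Z for z in(.058,-.06)];J=[np.array([.565,.267,z]) for z in(.1905,.0725)]
print('scene pred',proj(s,K+J).round(1),'obs',[(354.2,180.8),(338.2,207.9),(351.5,196.9),(339.4,222)])
print('mm/px z',proj(s,J[0]+[0,0,.01])-proj(s,J[0]))
# outline of wrist: ring & door width with depth as free: sizes
for dz in(0,-.003,-.006):
    q=[c+.098*X+a*Y+(.1+dz)*Z for a in(.007,-.007)];ring=[c+.1*X+(-.0155+a)*Y+(.0665+dz)*Z for a in(.006,0,-.006)]
    print(dz,proj(f,q).round(1),proj(f,ring).round(1),'knob end width',np.ptp(proj(f,[c+.02*X+a*Y+(.1+dz)*Z for a in(.007,-.007)])[:,0]))
im=s['pixels'][150:250,300:380];cv2.imwrite('pics/s5.png',cv2.resize(im[:,:,::-1],None,fx=7,fy=6,interpolation=cv2.INTER_CUBIC))
```

```text
scene pred [[351.7 181. ]
 [343.6 205.8]
 [351.3 197. ]
 [343.5 219.5]] obs [(354.2, 180.8), (338.2, 207.9), (351.5, 196.9), (339.4, 222)]
mm/px z [[ 0.7147 -2.0731]]
0 [[233.9  15.8]
 [281.1  15.9]] [[281.   26.2]
 [296.4  26.2]
 [311.9  26.3]] knob end width 38.34822121412398
-0.003 [[234.5  17.7]
 [280.3  17.7]] [[280.4  27.4]
 [295.5  27.4]
 [310.6  27.4]] knob end width 37.487575055682555
-0.006 [[235.   19.4]
 [279.6  19.4]] [[279.8  28.5]
 [294.6  28.6]
 [309.4  28.6]] knob end width 36.66471176939686
```

View pics/s5.png

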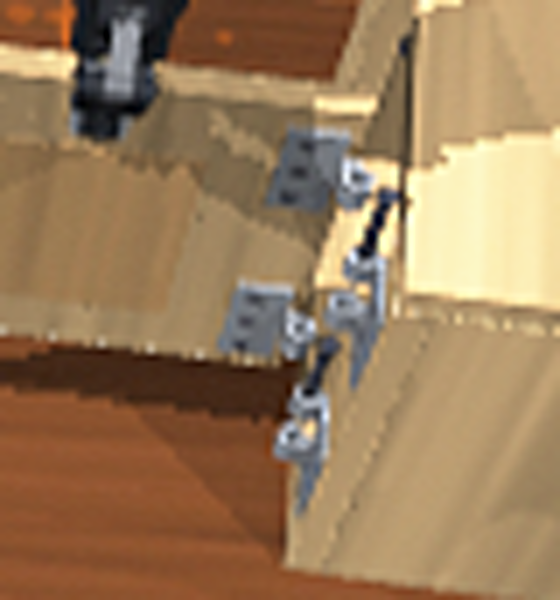

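Run:
```python
from cams import *
import pickle
f,s,o=pickle.load(open('w5.pkl','rb'))
M=rot(o['orientation']);print(o['tcp_pos'])
a=atz(f,(293.2,27.3),.2707)
for q,z in(((294.4,-.5),.2625),((294.4,-.5),.2605)):
    b=atz(f,q,z);print(a,b,(M.T@(b-a))*1000)
# low-depth check: upper lying jamb ring & survey pins heads in w1,w2 
g1,g2=[pickle.load(open(n,'rb')) for n in('w1.pkl','w2.pkl')]
p1=np.array((103,158))/1.5;p2=np.array((119,334))/2.3+[0,60]
print(tri([(g1,p1),(g2,p2)]),atz(g1,p1,.262),atz(g2,p2,.262),proj(g1,[.565,.267,.262]),p1,proj(g2,[.565,.267,.262]),p2)
```

```text
[0.5385 0.1566 0.2735]
[0.5631 0.2542 0.2707] [0.5653 0.2654 0.2625] [11.364   0.9828  8.1972]
[0.5631 0.2542 0.2707] [0.5655 0.2658 0.2605] [11.7777  1.1972 10.1971]
(array([0.5655, 0.2649, 0.2619]), [array([0., 0.]), array([-0., -0.])]) [0.5656 0.2648 0.262 ] [0.5656 0.2647 0.262 ] [[ 66.4575 105.2572]] [ 68.6667 105.3333] [[ 49.7866 204.8573]] [ 51.7391 205.2174]
```

Call:
{"method": "apply_moves", "body": {"rows": [[-0.05,0.003,0,0,0,0],[-0.05,0.003,0.08,0,0,0],[-0.05,0.003,0.18,0,0,0],[-0.05,0.003,0.27,0,0,0],[-0.05,0.003,0.287,0,0,0]]}}

```text
clock: 11.55
tcp_pos: [0.5369, 0.1429, 0.2005]
orientation: [-2.335, -2.101, 0.005]
contact_force: [0.4, -0.8, -4.3]
grip_width: 0.013
gripper_force: 69.0
```

Call:
{"method": "apply_moves", "body": {"rows": [[0,0,0,0,0,0],[0,0,0,0,0,0],[0,0,0,0,0,0]]}}

```text
clock: 11.92
tcp_pos: [0.5383, 0.1446, 0.2028]
orientation: [2.334, 2.102, 0.002]
contact_force: [0.9, 0.0, -3.8]
grip_width: 0.0131
gripper_force: 69.0
```

Run:
```python
from cams import *
import pickle
f=r.grab_frame('wrist');s=r.grab_frame('scene');o=r.get_obs()
print(o['clock'],o['tcp_pos'],o['orientation'],o['contact_force'])
a=cv2.resize(s['pixels'][165:245,310:375],None,fx=7,fy=7,interpolation=cv2.INTER_CUBIC);b=cv2.resize(f['pixels'][0:140,220:340],None,fx=2.8,fy=4,interpolation=cv2.INTER_CUBIC)
cv2.imwrite('pics/w6.png',np.hstack([a,b])[:,:,::-1]);print(a.shape,b.shape)
M=rot(o['orientation']);X=M[:,0];Y=-M[:,1];Z=-M[:,2];c=o['tcp_pos']+Z*(-.1843+.115)
K=[c+.1*X-.0155*Y+z*Z for z in(.058,-.06)];J=[np.array([.5655,.2652,z]) for z in(.1905,.0725)];P=proj(s,K+J);print(K,P,(P-[310,165])*7)
pickle.dump((f,s,o),open('w6.pkl','wb'))
```

```text
12.025 [0.5381 0.1446 0.2024] [2.334  2.1021 0.0011] [-0.0993 -0.0903 -4.8892]
(560, 455, 3) (560, 336, 3)
[array([0.5639, 0.2424, 0.1911]), array([0.564 , 0.2424, 0.0731])] [[342.1861 196.0723]
 [335.1478 218.61  ]
 [350.6247 197.1541]
 [342.935  219.5951]] [[225.3025 217.5058]
 [176.0348 375.2701]
 [284.3729 225.0787]
 [230.545  382.1659]]
```

View pics/w6.png

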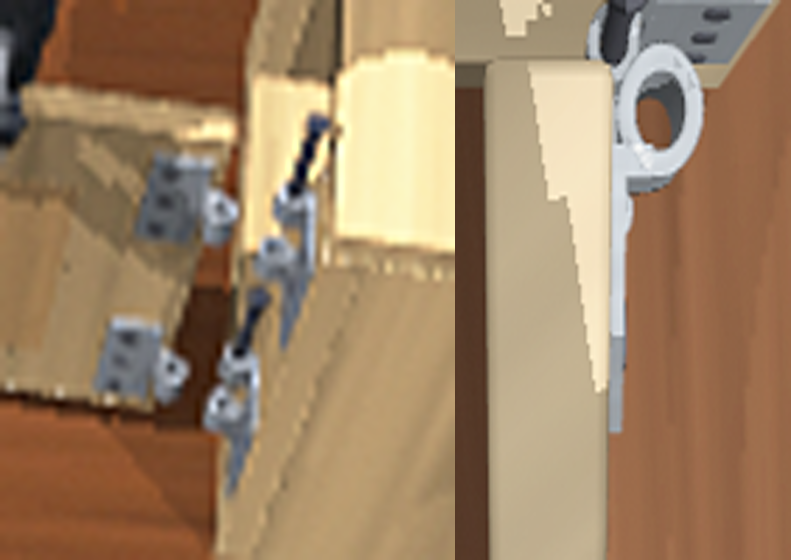

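Run:
```python
from cams import *
import pickle
f,s,o=pickle.load(open('w6.pkl','rb'))
for J in([.5655,.2652,.2175],[.5655,.2652,.2375],[.5665,.2652,.2175]):
    P=proj(f,J)[0];print(P,((P-[220,0])*[2.8,4]+[455,0]).round())
M=rot(o['orientation']);a=atz(f,(293.2,27.5),o['tcp_pos'][2]-.1843+.115+.0665);print(a,M.T@(np.array([.5655,.2652,a[2]])-a)*1000)
print(proj(s,[[.5655,.2652,.1905],[.5665,.2652,.1905],[.5655,.2662,.1905],[.5655,.2652,.1915]]))
```

```text
[301.4713 -62.7299] [ 683. -251.]
[311.796  -93.4604] [ 712. -374.]
[304.5931 -63.1129] [ 692. -252.]
[0.5632 0.2415 0.1996] [23.8398 -0.2168  0.004 ]
[[350.6247 197.1541]
 [350.6489 197.4606]
 [350.9956 197.1743]
 [350.6953 196.9481]]
```

Run:
```python
from cams import *
import pickle
f,s,o=pickle.load(open('w6.pkl','rb'))
for J in([.5655,.2652,.0995],[.5655,.2652,.1195],[.5655,.2652,.1445],[.5675,.2652,.0995]):
    P=proj(f,J)[0];print(P,((P-[220,0])*[2.8,4]+[455,0]).round())
im=f['pixels'][0:24,262:296].astype(int).mean(2);print(im.astype(int)[::2])
```

```text
[276.7035  10.9897] [614.  44.]
[278.966    4.2557] [620.  17.]
[282.4726  -6.1815] [630. -25.]
[279.7721  10.6329] [622.  43.]
[[139 139 139 139 139 139 139 139 140 140 124 102  68  38  46  61  67  67
   65  99 107 106 106 106 108  91  84 115 126 127 145 150 148 147]
 [139 138 138 138 139 138 138 139 126 134 144 128  73  35  40  36  33  37
   37  92  95  91  74  67  84 116 124 123 123 125 125 125 125 125]
 [139 139 139 139 139 138 139 135 137 135 136  92  42  38  45  51  55  59
   63  63  60  87 186 191 145 122 122 123 137 130 126 126 126 126]
 [139 139 139 139 138 136 170 194 200 155  88  47  37  43  49  54  58  62
   63  62 107 197 201 182 117  81 118 127 126 125 125 125 125 126]
 [140 140 141 140 140 147 188 196 199 146  66  37  40  48  53  58  62  62
   63  56 168 224 219 176 111 117 126 126 126 126 126 126 126 126]
 [141 141 141 141 132 163 191 196 194 134  50  39  46  52  56  61  63  65
   62  59 181 200 200 167 131 125 124 122 120 119 105 132 107 111]
 [142 143 142 144 121 132 186 195 198 126  28  42  51  56  60  64  66  65
   63 105 190 199 197 160 110 152 200 214 217 218 217 217 215 216]
 [127 128 128 128 103  71 150 171 173 175 106  37  51  57  61  64  62  72
  126 192 201 178 170 197 214 217 216 216 214 212 211 210 210 211]
 [185 186 186 186 187 187 187 186 186 188 187 189 192 151 111 106 176 203
  203 199 167 196 212 215 216 215 214 213 213 213 215 215 214 214]
 [209 208 209 210 209 210 210 210 210 211 209 204 198 166 187 199 200 196
  176 190 208 213 215 215 217 216 206 198 152 124 124 121 119 115]
 [218 219 220 219 220 219 220 220 220 221 218 212 207 198 163 155 138 125
  189 210 214 216 218 218 197 130 119 130 129 127 125 124 122 119]
 [219 219 219 220 220 220 220 220 220 221 218 212 208 198 147 126 123 188
  211 215 217 218 218 166 129 136  93  65  66  66  67  67  68  70]]
```

Call:
{"method": "apply_moves", "body": {"rows": [[0.02,0,0,0,0,0],[0.04,0,0,0,0,0],[0.05,0,0,0,0,0],[0.055,0,0,0,0,0],[0.06,0,0,0,0,0]]}}

```text
clock: 12.65
tcp_pos: [0.5394, 0.1594, 0.2018]
orientation: [2.334, 2.102, -0.0]
contact_force: [0.5, -0.1, -5.3]
grip_width: 0.0133
gripper_force: 69.0
```

Call:
{"method": "apply_moves", "body": {"rows": [[0.005,0,0,0,0,0],[0.01,0,0,0,0,0],[0.016,0,0,0,0,0],[0.02,0,0,0,0,0]]}}

```text
clock: 13.15
tcp_pos: [0.5399, 0.1645, 0.2019]
orientation: [-2.334, -2.102, -0.0]
contact_force: [0.7, -0.3, -3.8]
grip_width: 0.013
gripper_force: 69.0
```

Call:
{"method": "apply_moves", "body": {"rows": [[0.005,0,0,0,0,0],[0.01,0,0,0,0,0],[0.014,0,0,0,0,0],[0.014,0,0,0,0,0]]}}

```text
clock: 13.65
tcp_pos: [0.5403, 0.168, 0.2019]
orientation: [-2.334, -2.103, -0.0]
contact_force: [-0.0, 0.7, -4.5]
grip_width: 0.013
gripper_force: 69.0
```

Run:
```python
from cams import *
import pickle
f=r.grab_frame('wrist');s=r.grab_frame('scene');o=r.get_obs()
print(o['clock'],o['tcp_pos'],o['orientation'],o['contact_force'])
a=cv2.resize(s['pixels'][170:240,320:375],None,fx=7,fy=7,interpolation=cv2.INTER_CUBIC);b=cv2.resize(f['pixels'][0:98,240:340],None,fx=4,fy=5,interpolation=cv2.INTER_CUBIC)
cv2.imwrite('pics/w7.png',np.hstack([a,b[:490]])[:,:,::-1]);print(a.shape,b.shape)
pickle.dump((f,s,o),open('w7.pkl','wb'))
for J in([.5655,.2652,.2175],[.5655,.2652,.2375],[.5655,.2652,.2625]):
    P=proj(f,J)[0];print(P,((P-[240,0])*[4,5]+[385,0]).round())
```

```text
13.75 [0.5403 0.1678 0.2019] [-2.3345 -2.1023  0.0001] [ 0.477   0.0786 -4.3945]
(490, 385, 3) (490, 400, 3)
[300.3469  17.6303] [626.  88.]
[309.6897   4.8005] [664.  24.]
[328.2844 -20.7338] [ 738. -104.]
```

View pics/w7.png

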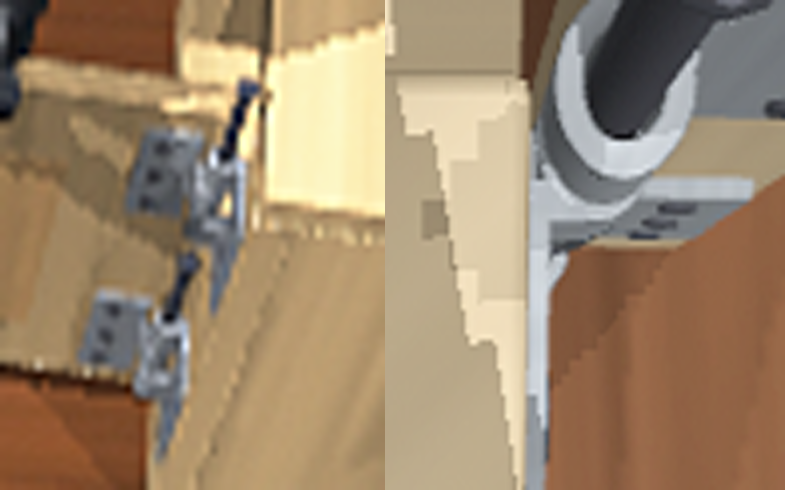

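Call:
{"method": "apply_moves", "body": {"rows": [[0,0,-0.003,0,0,0],[0,0,-0.005,0,0,0],[0,0,-0.005,0,0,0],[0,0,-0.005,0,0,0]]}}

```text
clock: 14.25
tcp_pos: [0.5403, 0.1678, 0.2032]
orientation: [2.334, 2.102, -0.0]
contact_force: [-0.1, -0.1, -3.2]
grip_width: 0.0134
gripper_force: 69.0
```

Call:
{"method": "apply_moves", "body": {"rows": [[0,0,0.005,0,0,0],[0,0,0.01,0,0,0],[0,0,0.01,0,0,0],[0,0,0.01,0,0,0]]}}

```text
clock: 14.75
tcp_pos: [0.5403, 0.1679, 0.2006]
orientation: [-2.334, -2.102, -0.0]
contact_force: [-0.3, 0.4, -4.1]
grip_width: 0.013
gripper_force: 69.0
```

Call:
{"method": "apply_moves", "body": {"rows": [[0,0,-0.003,0,0,0],[0,0,-0.005,0,0,0],[0,0,-0.005,0,0,0],[0,0,-0.005,0,0,0],[0,0,-0.005,0,0,0]]}}

```text
clock: 15.38
tcp_pos: [0.5403, 0.1678, 0.2019]
orientation: [2.334, 2.102, -0.0]
contact_force: [-0.3, -0.1, -4.5]
grip_width: 0.0127
gripper_force: 69.0
```

No contact 1.25 mm either way, so the knuckles sit freely in the gaps; the door is steady, and I am handing in.

```bash
python3 -c "
from bench import r
o=r.get_obs();print(o['contact_force'],o['moment'],o['tcp_pos']);print(r.hand_in())"
```

```text
[-0.26300716 -0.06594658 -4.53560804] [-0.00224168  0.0540725   0.04749706] [0.54025259 0.1678224  0.20187502]
the job is handed in; nothing more can be done
None
```

I handed the job in with the door held upright by the gripper, both knuckles in the cupboard's gaps and, by the wrist camera, within about 1 mm of the hinge axis. I felt no contact when I tried 1.25 mm up and down, and it took about 15 of the 38 s; no verdict came back.

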